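# Load the pigment mill with grinding balls

## Robot

A 6-joint arm with a two-finger parallel gripper is mounted at the origin on the work surface. World frame = base frame: x ahead of the robot, y to its left, z up, the work surface at z = 0. Lengths are in mm, angles in rad, forces in N, time in s.
With the tool pointing down it reaches from about 350 to 875 mm from the base axis. Payload 4.2 kg.
Tool frame: the origin (TCP) lies midway between the tips of the shut fingers; the grasp point (between the pads) lies 19 mm behind it; z points along the fingers, y is the line along which they close (so a half turn about z gives the same grasp; the last joint's range is limited). The gripper opens to 85 mm and grips with 20 to 120 N. Pads are 22 mm wide; open, the fingers measure 114 mm over their backs; the gripper's body (76 mm by 85 mm) begins 54 mm behind the grasp point. The pads swing forward as they close: fully open they stand 13 mm farther back than shut.
Start: joints at [1.427, 0.385, 0.008, 0, -1.194, -0.259], TCP at [244.964, 574.971, 231.312] pointing down, gripper open.
Joint ranges: [-3.14, 3.14], [-1.21, 2.06], [-1.07, 1.41], [-3.16, 2.05], [-2.99, -0.16], [-3.1, 3.1]. Speed limits (rad/s): [2.79, 2.79, 3.14, 3.14, 3.14, 3.14].

## Interface

Orientations are given as a unit quaternion [x, y, z, w].
In Python, from cell import read_state, cams, bot, models gives the robot as it stands.
- The arm moves only by the tool send_rows, never from a script. Its argument "targets" is one flat list of numbers, 6 for each row, row after row: the shift along the world's x, y, z each as a share of 3 cm, from -1 to 1, then the turn, a rotation vector about the world's x, y, z each as a share of 0.12 rad, from -1 to 1. A call has 1 to 20 rows; each row shifts and turns the commanded pose from where the row before left it; what a row does not reach is not made up. A row lasts 1/12 s, in which the tool goes at most 41.7 mm and 7.16 degrees, less where a joint would pass 70% of its speed; a pose out of reach is approached as far as the arm can. A call with a number of a shift or a turn outside -1 to 1 is refused whole. A call with a gripper value outside its range is refused whole. "grip" is the closure, from -1 (fully open) to 1 (shut), set as the call begins (left out, the last holds). The fingers move at their own pace and stop on an object; the grip force is fixed at half the most. Time passes only in rows, so rows that do not move let the fingers close. It gives the time, the measured TCP pose, the force, the opening and the grip force at its end, in the units of the state.
- read_state(): the state, without advancing time (a new reading comes with each control period).
- cams.grab_frame(name): name is "scene" or "top"; returns the picture (480x640x3 uint8, blue, green, red); there is no depth.
- cams.camera_model(name): a dict with "K" (3x3 intrinsics, pixels), "k1" (the pictures are not rectified: a ray, as slopes to the right and down, at radius r is drawn at 1 + k1 r^2 times it, then the intrinsics apply), "world_from_camera" (4x4, takes a point from camera to world coordinates). Camera axes: x right, y down, z forward; pixel columns grow to the right and rows downward; lengths in mm; the calibration is good to about 2 mm. A picture is of the moment at which its call begins. camera_model takes no time and is no camera call.
- bot.close_job(): hands the job in; it is judged then, once.
Trained networks look in the newest picture that a camera, given by its name, has taken for a name from the list of things; names that differ only in an ending like _2 or _b are one class to them, and where a whole thing is asked for, a point or a joint stands for the part that bears it (a point fixed in the world has none). Each returns a list of dicts, best first, with "conf" (0 to 1); they miss things now and then, are a little off and sometimes report something else, mostly with a low value. They report only what shows in the picture. A call takes as long as a camera call. They do not tell look-alikes from the thing itself.
- models.masks_of(camera, query): "mask" (480x640 bool, what is visible of it) and "xy" ([column, row] in pixels, amid what is visible of it).
The state is a dict: "time_s": time; "joint_positions": joint angles; "qd": joint speeds; "effort": joint torques, N m; "tool_pos": TCP position; "eef_rot": TCP orientation; "ft_force": force on the tool from outside, world axes, zero at the start; "torque": the same for the moment, N m; "finger_gap": opening from 0.0 (shut) to 1.0 (fully open); "finger_force": force on a finger pad.
Only numpy, scipy, OpenCV 4.12 (cv2) and the standard library are available. Lean on these libraries where they do the work, as an engineer would, in place of code of your own. Each camera call takes 0.05 s, during which the arm holds its last target. There are 200 camera calls.

## Task

Push the mill's mushroom stop button fully in before you load it. Then pour all seven grinding balls from the dipper cup into the mill's pot and stand the empty cup back upright, wholly on its cork mat. Last, turn the mushroom head clockwise to its end stop to reset it, leaving everything else on the table where it is.

Things in the scene. Friction and masses are not known exactly. Their poses are not given: they have to be found in the camera images.
- mill: pigment mill, fixed: grey housing 160 (x) by 310 (y), deck 45 high; origin under its centre on the table, z up. An open round steel pot stands on the deck at y +78 (axis); a white control pod 85 x 85, top 67 high, with a red mushroom stop button at y -100. Nothing else on the mill moves
- pot_in (a point): centre of the pot's inner floor, 51 above the table; inner radius 56 at the floor, 62 at the rim
- pot_rim (a point): centre of the pot's mouth, 115 above the table; pot outer radius 66, wall 4, 64 deep inside
- stop_top (a point): centre of the mushroom head's top, 110 above the table as it starts (6 lower when pressed); head 48 across, upright sides from 22 to 7 below the top, free space of 18 under the head (12 when pressed) down to the pod, stem 24 across; white rib across its top; turns with the head, z up
- stop_press (a joint): how far the mushroom is pressed, m: 0 out, 0.006 fully in; takes about 5 N and stays in where it is left
- stop_turn (a joint): turn of the mushroom head, rad: grows clockwise seen from above, starts between 0 and 0.15, end stop at 1.2; the head rises by 6 mm as it is turned to the end
- mat: round cork mat, fixed, diameter 150, 6 thick; origin under its centre on the table
- cup: aluminium dipper cup, open, flared: outer radius 31 at the foot, 47 at the rim, 62 high, wall 3; origin under its centre, z up towards the mouth. A straight wooden handle 14 wide and 14 high sticks out level along the cup's -x, from 42 to 138 from the cup's axis, its middle 50 above the foot. Mass about 120 g empty. It starts upright on the mat with 7 balls of 20 g in it
- cup_grip (a point): point in the middle of the handle's section, 100 from the cup's axis; x along the handle towards the cup, z up
- stone0: white porcelain grinding ball, a ball 25 across; origin at its centre
- stone1: white porcelain grinding ball, a ball 25 across; origin at its centre
- stone2: white porcelain grinding ball, a ball 25 across; origin at its centre
- stone3: white porcelain grinding ball, a ball 25 across; origin at its centre
- stone4: white porcelain grinding ball, a ball 25 across; origin at its centre
- stone5: white porcelain grinding ball, a ball 25 across; origin at its centre
- stone6: white porcelain grinding ball, a ball 25 across; origin at its centre
- sanding_block: bystander, loose: cork sanding block lying flat, 100 by 60, 30 high; origin at the centre of its underside
- pigment_jar: bystander, loose: glass jar, diameter 64, height 70; origin at the centre of its underside
- tape_roll: bystander, loose: roll of brown tape lying flat, diameter 90, height 24; origin at the centre of its underside
- mill_lid: bystander, loose: steel pot lid lying flat, diameter 132, height 32 with its knob; origin at the centre of its underside
Things that resemble listed ones, but are neither listed nor needed, are in the scene too. What is shaped like the cup but turquoise is not meant.

How it is judged (in metres and radians):
On the way, in this order (a step that is already met when the one before it is completed fails the run):
1. the stop button is pushed in (value of joint stop_press above 0.0045 m), for 0.1 s.
2. all seven balls are in the pot, with the stop still in (horizontal distance between each of stone0, stone1, stone2, stone3, stone4, stone5, stone6 and pot_in below 0.062 m and z of stone0 in the frame of pot_in between -0.005 and 0.062 m and z of stone1 in the frame of pot_in between -0.005 and 0.062 m and z of stone2 in the frame of pot_in between -0.005 and 0.062 m and z of stone3 in the frame of pot_in between -0.005 and 0.062 m and z of stone4 in the frame of pot_in between -0.005 and 0.062 m and z of stone5 in the frame of pot_in between -0.005 and 0.062 m and z of stone6 in the frame of pot_in between -0.005 and 0.062 m and value of joint stop_press above 0.0035 m), for 0.2 s.
3. the empty cup stands upright on its mat, let go (horizontal distance between cup and mat below 0.045 m and angle between cup's own z axis and vertical below 0.12 rad and height (world z) of cup between 0 and 0.012 m and linear speed of cup below 0.03 m/s and contact force between the fingers and cup below 0.1 N), for 0.2 s.
4. the mushroom head is turned clockwise to its end (value of joint stop_turn above 0.95 rad), for 0.1 s.
At the end, for the whole second after the job is handed in: all seven balls lie inside the pot (below its rim), the cup stands released, upright (within 7 degrees) and at rest on the cork mat with its foot within 45 mm of the mat's centre, and the mushroom head is turned at least 0.95 rad clockwise (all of step 3 and horizontal distance between each of stone0, stone1, stone2, stone3, stone4, stone5, stone6 and pot_in below 0.062 m and z of stone0 in the frame of pot_in between -0.005 and 0.062 m and z of stone1 in the frame of pot_in between -0.005 and 0.062 m and z of stone2 in the frame of pot_in between -0.005 and 0.062 m and z of stone3 in the frame of pot_in between -0.005 and 0.062 m and z of stone4 in the frame of pot_in between -0.005 and 0.062 m and z of stone5 in the frame of pot_in between -0.005 and 0.062 m and z of stone6 in the frame of pot_in between -0.005 and 0.062 m and value of joint stop_turn above 0.95 rad); the robot touches nothing.
It fails at once if a bystander is pushed more than 40 mm away or tipped over (distance of any of sanding_block, pigment_jar, tape_roll, mill_lid from where it was at the start of the episode above 0.04 m or angle between any of sanding_block, pigment_jar, tape_roll, mill_lid's own z axis and vertical above 0.5 rad).
It also fails if it takes over 72 s, if anything falls off the work surface, if the arm or the gripper's body presses on something with over 40 N, if the wrist force passes 120 N, or if a joint passes its speed limit or range.

## Working session

There is one attempt and no reset: what is moved stays moved. The work goes in short steps, Python scripts to look and compute and a tool call to move; the robot and the scene stay as the last step left them, time stands still between calls to the robot, and variables do not carry over. Pictures are saved under pics/ and viewed, at most 11 in all, crops included, and the job is handed in when it is done.

Besides the shell and the picture viewer there is one more tool, called after "Request:" as name(argument=value, ...), one argument or row to a line, values as JSON. send_rows: Moves the arm, as the interface text tells. Its arguments: {"type":"object","properties":{"targets":{"type":"array","items":{"type":"number","minimum":-1,"maximum":1}},"grip":{"type":"number"}},"required":["targets"]}

```bash
mkdir -p pics; cat > h.py <<'E'
import numpy as np, cv2
from cell import read_state, cams, bot, models
def ray(cam,uv):
    m=cams.camera_model(cam);K=np.array(m["K"]);T=np.array(m["world_from_camera"])
    d=((np.array(uv,float)-K[:2,2])/[K[0,0],K[1,1]])
    x=d.copy()
    for _ in range(30): x=d/(1+m["k1"]*(x@x))
    return T[:3,3],T[:3,:3]@np.array([x[0],x[1],1])
def at(cam,uv,z):
    o,d=ray(cam,uv);return o+d*(z-o[2])/d[2]
def proj(cam,p):
    m=cams.camera_model(cam);K=np.array(m["K"]);T=np.array(m["world_from_camera"])
    c=T[:3,:3].T@(np.array(p,float)-T[:3,3]);s=c[:2]/c[2]
    s=s*(1+m["k1"]*(s@s));return s*[K[0,0],K[1,1]]+K[:2,2]
E
python3 - <<'E'
from h import *
for c in("scene","top"):
    cv2.imwrite(f"pics/{c}0.png",cams.grab_frame(c))
    T=np.array(cams.camera_model(c)["world_from_camera"]);print(c,T[:3,3].round(),T[:3,2].round(2))
    for q in("mill","mat","cup","stop_top","cup_grip","sanding_block","pigment_jar","tape_roll","mill_lid"):
        print(q,[(round(r["conf"],2),np.round(r["xy"]).tolist(),int(r["mask"].sum())) for r in models.masks_of(c,q)][:4])
print(read_state())
E
```

```text
scene [1286. -789.  737.] [-0.6   0.62 -0.51]
mill [(0.77, [376.0, 236.0], 4604)]
mat [(0.56, [286.0, 306.0], 1211), (0.48, [351.0, 228.0], 219)]
cup [(0.86, [280.0, 280.0], 1251), (0.6, [142.0, 281.0], 1224)]
stop_top [(0.77, [354.0, 230.0], 187)]
cup_grip [(0.76, [281.0, 281.0], 1200), (0.7, [141.0, 286.0], 1188)]
sanding_block [(0.67, [292.0, 245.0], 631)]
pigment_jar [(0.71, [355.0, 192.0], 380)]
tape_roll [(0.83, [380.0, 302.0], 506), (0.25, [353.0, 227.0], 241)]
mill_lid [(0.83, [223.0, 270.0], 987)]
top [ 297.  -18. 1303.] [ 0.21 -0.01 -0.98]
mill [(0.92, [227.0, 238.0], 8688)]
mat [(0.95, [369.0, 253.0], 1485)]
cup [(0.97, [484.0, 347.0], 1503), (0.55, [388.0, 243.0], 938)]
stop_top [(0.89, [262.0, 231.0], 362)]
cup_grip [(0.74, [485.0, 348.0], 1570), (0.65, [389.0, 239.0], 781)]
sanding_block [(0.78, [299.0, 301.0], 1043)]
pigment_jar [(0.75, [144.0, 334.0], 752)]
tape_roll [(0.9, [309.0, 160.0], 1051)]
mill_lid [(0.68, [389.0, 329.0], 2440), (0.55, [224.0, 239.0], 8728)]
{'time_s': 1.0, 'joint_positions': array([ 1.42663423e+00,  3.84722867e-01,  7.91289022e-03, -3.80016313e-05,
       -1.19399644e+00, -2.58584234e-01]), 'qd': array([-3.67786835e-04, -1.64229616e-03, -9.14881804e-05,  2.17435283e-04,
       -9.82188428e-04,  2.13261886e-03]), 'effort': array([ 9.63763014e-04, -3.92096651e+01,  1.88622057e+01,  4.19084564e+00,
       -3.51136177e-04,  3.32457454e-06]), 'tool_pos': array([244.93483324, 574.98727593, 231.29766894]), 'eef_rot': array([ 9.79791449e-01, -2.00021788e-01, -1.73503605e-05,  6.04828492e-06]), 'ft_force': array([-0.14413278, -0.583048  , -0.04602652]), 'torque': array([ 0.06266367, -0.02743932,  0.02079122]), 'finger_force': 0.0, 'finger_gap': 1.0005004276788587}
```

View pics/top0.png

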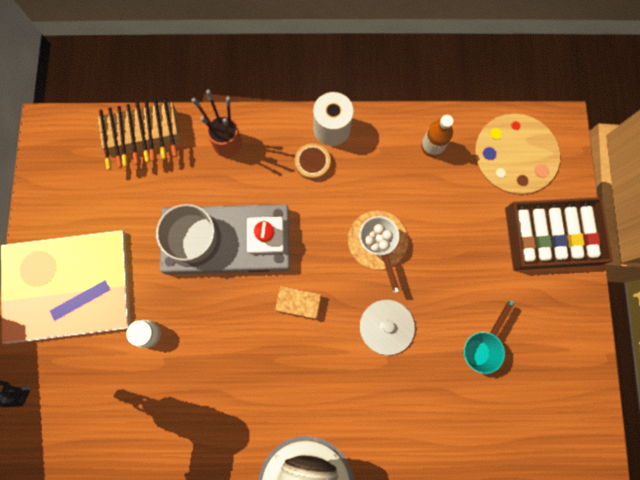

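View pics/scene0.png

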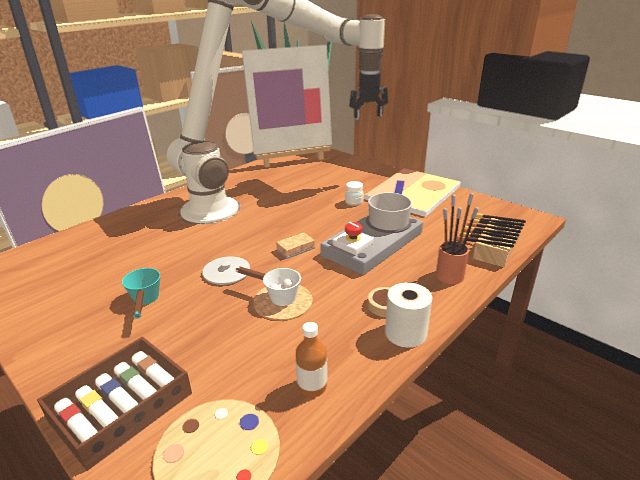

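Cup candidates: aluminium at top (379,237) with white balls, standing on the cork mat, and the turquoise look-alike at (484,352). The aluminium one fits. The mill is at (225,238), with the red stop at (264,231) and the pot at (187,234).

```bash
python3 - <<'E'
from h import *
im=cams.grab_frame("top");cv2.imwrite("pics/crop1.png",cv2.resize(im[190:350,150:440],None,fx=2.75,fy=2.75,interpolation=cv2.INTER_CUBIC))
M=lambda c,q,i=0:models.masks_of(c,q)[i]["mask"]
def poly(mask,z):
    c=max(cv2.findContours(mask.astype(np.uint8),cv2.RETR_EXTERNAL,cv2.CHAIN_APPROX_NONE)[0],key=len)[:,0]
    return np.array([at("top",p,z)[:2] for p in c],np.float32)
p=poly(M("top","mill"),45);print("mill z45 rect",cv2.minAreaRect(p))
p=poly(M("top","mat"),6);print("mat",cv2.minEnclosingCircle(p))
r=models.masks_of("top","stop_top")[0];p=poly(r["mask"],100);print("stop",cv2.minEnclosingCircle(p),cv2.minAreaRect(p))
for r in models.masks_of("top","cup"):
    print(r["conf"],r["xy"],cv2.minAreaRect(poly(r["mask"],56)))
for q,z in(("sanding_block",30),("pigment_jar",70),("tape_roll",24),("mill_lid",10)):
    print(q,cv2.minAreaRect(poly(M("top",q),z)))
hsv=cv2.cvtColor(im,cv2.COLOR_BGR2HSV)
red=((hsv[...,0]<6)|(hsv[...,0]>172))&(hsv[...,1]>190)&(hsv[...,2]>90)
red[:, :240]=0;red[:,290:]=0;red[:210]=0;red[260:]=0
ys,xs=np.nonzero(red);print("red",len(xs),xs.min(),xs.max(),ys.min(),ys.max())
E
```

```text
mill z45 rect ((570.615478515625, 198.82284545898438), (170.33595275878906, 316.9432067871094), 0.21321818232536316)
mat ((572.8782958984375, -179.10458374023438), 75.24488830566406)
stop ((573.5287475585938, 95.91693878173828), 25.3593807220459) ((574.0869750976562, 95.6003189086914), (47.5911865234375, 46.20083236694336), 0.5509181618690491)
0.88 [389.4, 244.1] ((535.7679443359375, -200.22119140625), (178.94076538085938, 91.36015319824219), 32.39543914794922)
0.8 [485.4, 347.4] ((322.755615234375, -442.79150390625), (91.35130310058594, 172.80979919433594), 39.27131652832031)
sanding_block ((416.2560119628906, 17.27094268798828), (99.96747589111328, 62.183555603027344), 77.08575439453125)
pigment_jar ((341.9556579589844, 366.6257629394531), (73.97309112548828, 58.47230911254883), 89.76709747314453)
tape_roll ((774.000732421875, -17.297954559326172), (88.55924224853516, 98.80165100097656), 89.70642852783203)
mill_lid ((357.7483825683594, -196.0401153564453), (130.20591735839844, 128.06056213378906), 89.5196533203125)
red 194 255 273 222 240
```

View pics/crop1.png

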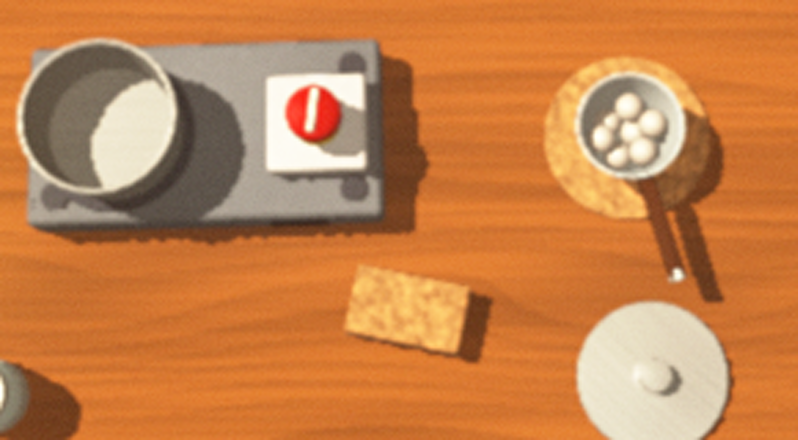

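The crop shows the aluminium cup with white balls on the cork mat; its rim centre is at pixel (379.5,236) and the handle tip at (396,290). The pot rim is at about (186,233). The red head with its rib is at (264,231), and the mill is nearly axis-aligned.

```bash
python3 - <<'E'
from h import *
g=lambda x,y:(150+x/2.75,190+y/2.75)
for n,p,z in(("pot",(99,118),115),("potL",(18,118),115),("potR",(180,118),115),("potT",(99,38),115),("potB",(99,197),115),("stop",(313,114),108),("deckTR",(380,41),45),("deckTL",(33,51),45),("deckBR",(383,213),45),("podTL",(267,75),67),("podBR",(365,171),67),("podTR",(364,74),67),("podBL",(268,170),67),
 ("cup",(631,127),68),("cupL",(575,127),68),("cupR",(687,127),68),("cupT",(631,72),68),("cupB",(631,182),68),("htip",(677,274),58),("rib1",(316,89),110),("rib2",(309,131),110)):
    print(n,at("top",g(*p),z).round(1))
E
```

```text
pot [567.1 269.6 115. ]
potL [567.5 336.9 115. ]
potR [566.7 202.5 115. ]
potT [635.9 272.6 115. ]
potB [500.7 266.8 115. ]
stop [571.1  92.9 108. ]
deckTR [651.6  40.2  45. ]
deckTL [644.3 347.8  45. ]
deckBR [497.3  37.   45. ]
podTL [615.4 137.1  67. ]
podBR [530.2  51.6  67. ]
podTR [615.8  53.   67. ]
podBL [531.6 134.6  67. ]
cup [ 567.2 -177.2   68. ]
cupL [ 567.5 -128.9   68. ]
cupR [ 566.9 -225.5   68. ]
cupT [ 616.1 -178.8   68. ]
cupB [ 519.1 -175.7   68. ]
htip [ 441.2 -213.7   58. ]
rib1 [592.   90.5 110. ]
rib2 [556.1  95.9 110. ]
```

Request:
send_rows(
  targets=[0.6, -0.89, 0, 0, 0, 0, 0.6, -0.89, 0, 0, 0, 0, 0.6, -0.89, 0, 0, 0, 0, 0.6, -0.89, 0, 0, 0, 0, 0.6, -0.89, 0, 0, 0, 0, 0.6, -0.89, 0, 0, 0, 0, 0.6, -0.89, 0, 0, 0, 0, 0.6, -0.89, 0, 0, 0, 0, 0.6, -0.89, 0, 0, 0, 0, 0.6, -0.89, 0, 0, 0, 0, 0.6, -0.89, 0, 0, 0, 0, 0.6, -0.89, 0, 0, 0, 0, 0.6, -0.89, 0, 0, 0, 0, 0.6, -0.89, 0, 0, 0, 0, 0.6, -0.89, 0, 0, 0, 0, 0.6, -0.89, 0, 0, 0, 0, 0.6, -0.89, 0, 0, 0, 0, 0.6, -0.89, 0, 0, 0, 0, 0, 0, -0.5, 0, 0, 0, 0, 0, -0.5, 0, 0, 0],
  grip=1,
)

```text
time_s: 3.12
tool_pos: [570.4, 92.8, 201.6]
eef_rot: [0.979, -0.202, 0.001, -0.001]
ft_force: [-0.3, 0.4, -0.0]
finger_gap: 0.002
finger_force: 0.0
```

```bash
cat >> h.py <<'E'
import json
def log():
    s=read_state();v=[np.round(s[k],4).tolist() for k in("joint_positions","tool_pos","eef_rot")]
    open("log.jsonl","a").write(json.dumps(v)+"\n");print(s["time_s"],v,np.round(s["ft_force"],1),s["finger_gap"])
E
echo '[[1.42663,0.38472,0.00791,-0.00004,-1.194,-0.25858],[244.93,574.99,231.3],[0.97979,-0.20002,0,0]]'>log.jsonl
python3 -c "
from h import *
log()"
```

```text
3.1167 [[0.4415, 0.3267, -0.1575, 0.0002, -1.0841, 0.723], [570.3972, 92.7802, 201.6001], [0.9794, -0.2017, 0.0011, -0.0007]] [-0.3  0.4 -0. ] 0.0018506941259481661
```

Request:
send_rows(
  targets=[0.03, 0.02, -0.8, 0, 0, 0, 0, 0, -0.8, 0, 0, 0, 0, 0, -0.8, 0, 0, 0, 0, 0, -0.5, 0, 0, 0, 0, 0, -0.1, 0, 0, 0, 0, 0, -0.1, 0, 0, 0, 0, 0, -0.05, 0, 0, 0, 0, 0, -0.05, 0, 0, 0, 0, 0, -0.05, 0, 0, 0, 0, 0, -0.05, 0, 0, 0, 0, 0, -0.05, 0, 0, 0, 0, 0, -0.05, 0, 0, 0],
)

```text
time_s: 4.12
tool_pos: [570.4, 94.8, 103.0]
eef_rot: [0.98, -0.199, 0.001, 0.0]
ft_force: [-8.0, -1.4, 19.2]
finger_gap: 0.001
finger_force: 9.6
```

```bash
python3 -c "
from h import *
log()"
```

```text
4.1167 [[0.4454, 0.4276, -0.2798, 0.0019, -0.8615, 0.7226], [570.4138, 94.7734, 103.0154], [0.9799, -0.1994, 0.0012, 0.0]] [-8.  -1.4 19.2] 0.001299233697530162
```

Request:
send_rows(
  targets=[0, 0, -0.04, 0, 0, 0, 0, 0, 0, 0, 0, 0, 0, 0, 0.3, 0, 0, 0, 0, 0, 1, 0, 0, 0, 0, 0, 1, 0, 0, 0, 0, 0, 1, 0, 0, 0, -0.3, -1, 1, 0, 0, 0.5, -0.3, -1, 0, 0, 0, 1, -0.3, -1, 0, 0, 0, 1, -0.3, -1, 0, 0, 0, 1, -0.3, -1, 0, 0, 0, 1, -0.3, -1, 0, 0, 0, 1, -0.3, -1, 0, 0, 0, 0, -0.3, -1, 0, 0, 0, 0, -0.3, -1, 0, 0, 0, 0, -0.3, -0.6, 0, 0, 0, 0],
  grip=1,
)

```text
time_s: 5.45
tool_pos: [480.1, -194.0, 227.2]
eef_rot: [0.992, 0.128, 0.001, 0.0]
ft_force: [-0.1, 0.1, 0.1]
finger_gap: -0.001
finger_force: 0.0
```

```bash
python3 - <<'E'
from h import *
log()
im=cams.grab_frame("top")
r=models.masks_of("top","stop_top");print([(x["conf"],x["xy"]) for x in r][:2])
cv2.imwrite("pics/crop2.png",cv2.resize(im[200:300,230:430],None,fx=4,fy=4,interpolation=cv2.INTER_CUBIC))
E
```

```text
5.45 [[-0.0702, 0.2041, -0.2604, 0.0003, -1.1032, 1.8966], [480.0985, -194.0447, 227.1631], [0.9918, 0.1275, 0.0015, 0.0004]] [-0.1  0.1  0.1] -0.0007679035282072383
[(0.85, [263.2, 230.5])]
```

View pics/crop2.png

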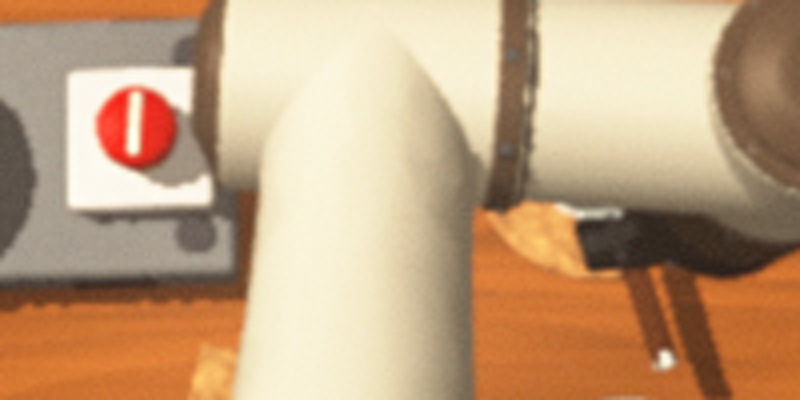

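The crop shows the red head pressed at crop (137,128), unobstructed, with the forearm and its lateral wrist over the mat. The cup's handle tip is visible at crop (665,360). Now I'll fit the arm geometry from the logged poses.

```bash
cat > kin.py <<'E'
import numpy as np, json
from scipy.spatial.transform import Rotation as R
from scipy.optimize import least_squares
# links: a1,d1,a2,a3(perp offset),d4,off,L
ex=lambda a:R.from_rotvec([a,0,0]); ey=lambda a:R.from_rotvec([0,a,0]); ez=lambda a:R.from_rotvec([0,0,a])
S=1
def fk(q,p,s4=1):
    a1,d1,a2,d4,off,L=p
    A=ez(q[0]); B=A*ey(q[1]); C=A*ey(q[1]-q[2]); D=C*ex(s4*q[3]); E=D*ey(-q[4])
    # E: x axis of E = tool z
    x=np.array([0,0,d1])+A.apply([a1,0,0])+B.apply([0,0,a2])+C.apply([d4,0,0])+D.apply([0,-off,0])
    t=E.apply([1,0,0])
    F=E*ex(-q[5])
    # tool axes: z=F x ; at q6=0 tool down, tool x = -90deg yaw from radial i.e. -y_F, tool y = z cross x
    M=np.column_stack([F.apply([0,-1,0]),-F.apply([0,0,1]) if False else np.cross(F.apply([1,0,0]),F.apply([0,-1,0])),F.apply([1,0,0])])
    return x+t*L, R.from_matrix(M)
def data(): return [json.loads(l) for l in open("log.jsonl")]
def fit(s4=1):
    D=data()
    f=lambda p:np.concatenate([fk(q,p,s4)[0]-t for q,t,_ in D]+[(p-P0)*0.003])
    return least_squares(f,P0)
P0=np.array([0,245,540,540,160,300.])
LO=np.array([-3.14,-1.21,-1.07,-3.16,-2.99,-3.1]);HI=np.array([3.14,2.06,1.41,2.05,-0.16,3.1])
def ik(pos,rot,q0,p,s4=1):
    f=lambda q:np.concatenate([(fk(q,p,s4)[0]-pos)/100,(fk(q,p,s4)[1]*rot.inv()).as_rotvec()*2,(q-q0)*1e-4])
    r=least_squares(f,np.clip(q0,LO+.01,HI-.01),bounds=(LO,HI));return r.x,np.abs(f(r.x)).max()
E
python3 - <<'E'
from kin import *
r=fit();print(r.x.round(1),r.fun.round(1))
for q,t,e in data(): print((fk(q,r.x)[1]*R.from_quat(e).inv()).magnitude())
E
```

```text
[  1.5 160.3 565.3 420.1 160.1 298.5] [ 0.3 -0.  -0.1  0.1 -0.1  0.1 -0.3  0.5 -0.  -0.  -0.1  0.   0.  -0.3
  0.1 -0.4  0.  -0. ]
4.72771382963115e-05
0.00043460903054765845
0.0038431069871035484
0.0005194551904955966
```

```bash
cat >> kin.py <<'E'
def pts(q,p,s4):
    a1,d1,a2,d4,off,L=p
    A=ez(q[0]);C=A*ey(q[1]-q[2]);D=C*ex(s4*q[3])
    w0=np.array([0,0,d1])+A.apply([a1,0,0])+(A*ey(q[1])).apply([0,0,a2])+C.apply([d4,0,0])
    return w0,w0+D.apply([0,-off,0])
def toolrot(yaw,alpha,theta,flip=False):
    # handle direction yaw (cup x), tool tilted forward alpha, rolled theta about the handle
    h=np.array([np.cos(yaw),np.sin(yaw),0]);n=np.array([h[1],-h[0],0])*(-1 if flip else 1)
    z=np.cos(alpha)*np.array([0,0,-1])+np.sin(alpha)*h
    M=np.column_stack([np.cross(n,z),n,z])
    return R.from_rotvec(h*theta)*R.from_matrix(M),h
E
python3 - <<'E'
from kin import *
p=fit().x;q0=np.array(data()[-1][0])
cup=np.array([567,-177.5,0]);pot=np.array([568,270,0]);d=85
for s4 in(1,-1):
  for flip in(False,True):
    for al in(0,.25):
      rot,h=toolrot(.28,al,0,flip)
      g=cup-d*h+[0,0,56]; tcp=g+19*rot.apply([0,0,1])
      q,e=ik(tcp,rot,q0 if not flip else q0+[0,0,0,0,0,-3.1],p,s4)
      print("GRASP",s4,flip,al,q.round(2),round(e,3),[x.round() for x in pts(q,p,s4)])
      for yaw in(-.3,0.3):
       for sg in(1,-1):
        qq=q;out=[]
        for th in np.arange(0,106,15):
          rot,h=toolrot(yaw,al,sg*np.radians(th),flip)
          g=pot-d*h+[0,sg*15,200-30*th/105]; tcp=g+19*rot.apply([0,0,1])
          q2,e=ik(tcp,rot,qq,p,s4); out.append((q2,e,np.abs(q2-qq).max()));qq=q2
        print("  pour",yaw,sg,"err",round(max(o[1] for o in out),3),"maxstep",round(max(o[2] for o in out[1:]),2),"end",qq.round(2),[x.round() for x in pts(qq,p,s4)])
E
```

```text
GRASP 1 False 0 [-0.08  0.45 -0.47  0.   -0.65  1.93] 0.0 [array([499., -41., 336.]), array([ 485., -201.,  336.])]
  pour -0.3 1 err 0.0 maxstep 0.54 end [-0.01  0.83 -0.43  1.93 -1.73  2.83] [array([549.,  -5., 145.]), array([407.,  52.,  98.])]
  pour -0.3 -1 err 0.0 maxstep 0.22 end [ 0.95  1.08  0.03 -0.43 -2.32  0.22] [array([415., 576.,  64.]), array([567., 538.,  98.])]
  pour 0.3 1 err 0.0 maxstep 0.3 end [ 0.02  0.87 -0.04  1.52 -1.95  2.45] [array([692.,  13., 197.]), array([567.,   2.,  98.])]
  pour 0.3 -1 err 0.0 maxstep 0.26 end [ 1.04  0.93 -0.52 -0.86 -1.92  0.1 ] [array([256., 437.,  83.]), array([407., 488.,  98.])]
GRASP 1 False 0.25 [-0.15  0.4  -0.51  0.24 -0.44  2.21] 0.0 [array([472., -71., 350.]), array([ 419., -220.,  327.])]
  pour -0.3 1 err 0.15 maxstep 1.12 end [-0.03  0.83 -0.55  2.05 -1.72  2.92] [array([498., -17., 131.]), array([362.,  61., 104.])]
  pour -0.3 -1 err 0.0 maxstep 0.26 end [ 1.01  1.03 -0.15 -0.61 -2.16  0.29] [array([342., 548.,  65.]), array([498., 550., 100.])]
  pour 0.3 1 err 0.0 maxstep 0.42 end [-0.04  0.83 -0.2   1.63 -1.83  2.
[... 3365 characters left out ...]
ray([256., 437.,  83.]), array([407., 488.,  98.])]
GRASP -1 True 0.25 [-0.15  0.4  -0.51 -0.24 -0.44 -0.93] 0.0 [array([472., -71., 350.]), array([ 419., -220.,  327.])]
  pour -0.3 1 err 0.001 maxstep 1.12 end [-0.02  0.85 -0.6  -2.14 -1.76 -0.17] [array([476.,  -7., 116.]), array([343.,  81., 100.])]
  pour -0.3 -1 err 0.0 maxstep 0.26 end [ 1.01  1.03 -0.15  0.61 -2.16 -2.85] [array([342., 548.,  65.]), array([498., 550., 100.])]
  pour 0.3 1 err 0.0 maxstep 0.42 end [-0.04  0.83 -0.2  -1.63 -1.83 -0.63] [array([634., -26., 182.]), array([498., -10., 100.])]
  pour 0.3 -1 err 0.0 maxstep 0.34 end [ 1.07  0.88 -0.71  1.06 -1.82 -3.09] [array([207., 375., 102.]), array([343., 459., 100.])]
```

```bash
python3 - <<'E'
from kin import *
p=fit().x;q0=np.array(data()[-1][0])
cup=np.array([567,-177.5,0]);pot=np.array([568,270,0]);d=85;s4=1;al=0
for flip in(False,True):
      for yaw in(0,.6,.9,1.2,1.57):
       for sg in(1,-1):
        rot,h=toolrot(.28,al,0,flip)
        tcp=cup-d*h+[0,0,156]+19*rot.apply([0,0,1])
        qq,e=ik(tcp,rot,q0 if not flip else q0+[0,0,0,0,0,-3.1],p,s4)
        out=[]
        for f in np.linspace(0,1,12):
          rot,h=toolrot(.28+f*(yaw-.28),al,0,flip)
          c=cup+f*(pot-cup)+[0,0,225]; q2,e=ik(c-d*h+19*rot.apply([0,0,1]),rot,qq,p,s4);out.append((q2,e,np.abs(q2-qq).max()));qq=q2
        for th in np.arange(0,106,7.5):
          rot,h=toolrot(yaw,al,sg*np.radians(th),flip)
          n=np.array([-h[1],h[0],0])*sg*15
          g=pot+n-d*h+[0,0,225-50*min(1,th/60)]; tcp=g+19*rot.apply([0,0,1])
          q2,e=ik(tcp,rot,qq,p,s4); out.append((q2,e,np.abs(q2-qq).max()));qq=q2
        print(flip,yaw,sg,"err",round(max(o[1] for o in out),3),"maxstep",round(max(o[2] for o in out[1:]),2),"end",qq.round(2),[x.round() for x in pts(qq,p,s4)])
E
```

```text
False 0 1 err 0.0 maxstep 0.19 end [-0.01  0.82 -0.24  1.69 -1.8   2.61] [array([621.,  -6., 181.]), array([483.,  15., 103.])]
False 0 -1 err 0.0 maxstep 0.12 end [ 1.01  0.99 -0.25 -0.64 -2.11  0.2 ] [array([326., 517.,  72.]), array([483., 525., 103.])]
False 0.6 1 err 0.0 maxstep 0.15 end [ 0.06  0.91  0.14  1.39 -2.14  2.32] [array([749.,  48., 216.]), array([642.,  12., 103.])]
False 0.6 -1 err 0.0 maxstep 0.16 end [ 1.    0.86 -0.76 -1.16 -1.81 -0.05] [array([221., 344., 110.]), array([354., 432., 103.])]
False 0.9 1 err 0.0 maxstep 0.14 end [ 0.12  0.98  0.34  1.29 -2.34  2.22] [array([801., 100., 226.]), array([715.,  45., 103.])]
False 0.9 -1 err 0.0 maxstep 0.24 end [ 0.86  0.82 -0.97 -1.55 -1.83 -0.22] [array([211., 245., 137.]), array([315., 362., 103.])]
False 1.2 1 err 0.0 maxstep 0.12 end [ 0.19  1.05  0.52  1.23 -2.56  2.13] [array([839., 165., 233.]), array([775.,  98., 103.])]
False 1.2 -1 err 0.058 maxstep 0.45 end [ 0.58  0.83 -1.07 -2.06 -2.01 -0.3 ] [array([237., 155., 146.]), array([307., 292., 101.])]
False 1.57 1 err 0.0 maxstep 0.21 end [ 0.3   1.13  0.72  
[... 807 characters left out ...]
1., 100., 226.]), array([715.,  45., 103.])]
True 0.9 -1 err 0.313 maxstep 0.24 end [ 0.88  0.75 -0.92 -1.52 -1.74 -3.1 ] [array([220., 268., 156.]), array([327., 386., 141.])]
True 1.2 1 err 0.0 maxstep 0.12 end [ 0.19  1.05  0.52  1.23 -2.56 -1.01] [array([839., 165., 233.]), array([775.,  98., 103.])]
True 1.2 -1 err 0.355 maxstep 0.45 end [ 0.49  0.71 -1.07 -2.28 -1.86 -3.1 ] [array([249., 133., 178.]), array([305., 281., 153.])]
True 1.57 1 err 0.0 maxstep 0.21 end [ 0.3   1.13  0.72  1.16 -2.83 -1.06] [array([859., 263., 237.]), array([823., 185., 103.])]
True 1.57 -1 err 0.098 maxstep 1.14 end [ 0.04  0.92 -0.97 -3.14 -2.16 -3.1 ] [array([319.,  13., 103.]), array([313., 173., 103.])]
```

Request:
send_rows(
  targets=[0.17, -0.23, -0.6, 0, 0, 0.2, 0, 0, -0.6, 0, 0, 0, 0, 0, -0.6, 0, 0, 0, 0, 0, -0.6, 0, 0, 0, 0, 0, -0.6, 0, 0, 0, 0, 0, -0.6, 0, 0, 0],
  grip=-1,
)

```text
time_s: 6.05
tool_pos: [486.4, -198.1, 118.0]
eef_rot: [0.99, 0.141, 0.001, 0.0]
ft_force: [0.7, 0.0, -0.3]
finger_gap: 0.845
finger_force: 0.0
```

```bash
python3 - <<'E'
from h import *
log()
for c in("top","scene"):
    im=cams.grab_frame(c);u,v=proj(c,[500,-195,60]).astype(int);print(u,v)
    cv2.imwrite(f"pics/crop3{c}.png",cv2.resize(im[max(0,v-70):v+70,max(0,u-90):u+90],None,fx=4,fy=4,interpolation=cv2.INTER_CUBIC))
E
```

```text
6.05 [[-0.0775, 0.3305, -0.3928, -0.0001, -0.8447, 1.9305], [486.4466, -198.0523, 118.0295], [0.9901, 0.1406, 0.0014, 0.0003]] [ 0.7  0.  -0.3] 0.84535471726223
387 264
257 273
```

View pics/crop3scene.png

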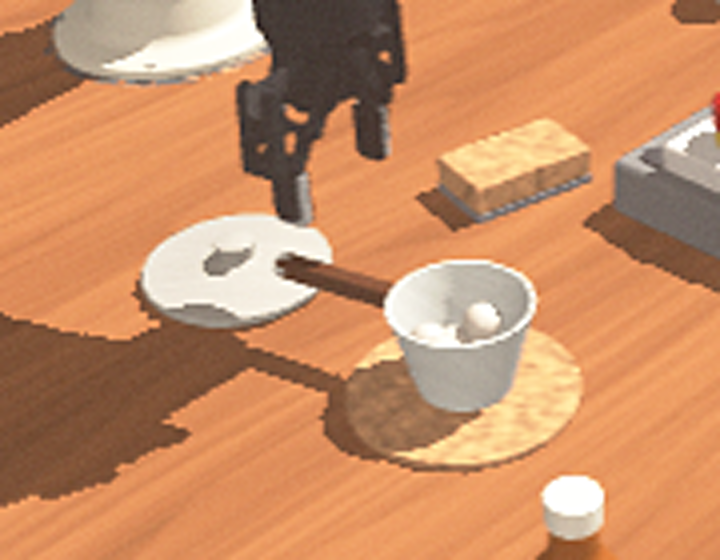

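The crop shows the open gripper straddling the handle from above: the handle runs from crop (285,265) to (385,290), and the fingertips are at about (295,215) and (370,155).

Request:
send_rows(
  targets=[0, -0.08, -0.7, 0, 0, 0, 0, 0, -0.7, 0, 0, 0, 0, 0, -0.7, 0, 0, 0, 0, 0, -0.4, 0, 0, 0, 0, 0, -0.1, 0, 0, 0, 0, 0, 0, 0, 0, 0],
)

```text
time_s: 6.65
tool_pos: [486.1, -200.9, 40.4]
eef_rot: [0.99, 0.141, 0.0, 0.0]
ft_force: [0.2, -0.2, 0.2]
finger_gap: 0.997
finger_force: 0.0
```

Request:
send_rows(
  targets=[0, 0, 0, 0, 0, 0, 0, 0, 0, 0, 0, 0, 0, 0, 0, 0, 0, 0, 0, 0, 0, 0, 0, 0, 0, 0, 0, 0, 0, 0, 0, 0, 0, 0, 0, 0, 0, 0, 0, 0, 0, 0, 0, 0, 0, 0, 0, 0, 0, 0, 0, 0, 0, 0, 0, 0, 0, 0, 0, 0],
  grip=1,
)

```text
time_s: 7.48
tool_pos: [485.4, -201.2, 40.2]
eef_rot: [0.99, 0.14, 0.0, 0.0]
ft_force: [-1.9, 0.8, 3.9]
finger_gap: 0.151
finger_force: 59.6
```

Request:
send_rows(
  targets=[0, 0, 0.2, 0, 0, 0, 0, 0, 0.4, 0, 0, 0, 0, 0, 0.6, 0, 0, 0, 0, 0, 0.8, 0, 0, 0, 0, 0, 0.8, 0, 0, 0, 0, 0, 0.8, 0, 0, 0, 0, 0, 0.6, 0, 0, 0, 0, 0, 0.4, 0, 0, 0, 0, 0, 0.2, 0, 0, 0, 0, 0, 0, 0, 0, 0],
)

```text
time_s: 8.32
tool_pos: [485.5, -201.2, 184.8]
eef_rot: [0.99, 0.14, 0.001, 0.0]
ft_force: [-0.2, -0.6, -2.2]
finger_gap: 0.145
finger_force: 58.8
```

```bash
python3 - <<'E'
from h import *
log()
im=cams.grab_frame("scene");u,v=proj("scene",[540,-185,190]).astype(int)
cv2.imwrite("pics/crop4.png",cv2.resize(im[max(0,v-70):v+70,max(0,u-90):u+90],None,fx=4,fy=4,interpolation=cv2.INTER_CUBIC))
E
```

```text
8.3167 [[-0.0839, 0.2562, -0.3052, -0.0001, -1.0079, 1.9358], [485.4959, -201.1694, 184.7785], [0.9901, 0.14, 0.0007, 0.0001]] [-0.2 -0.6 -2.2] 0.14547294745565778
```

View pics/crop4.png

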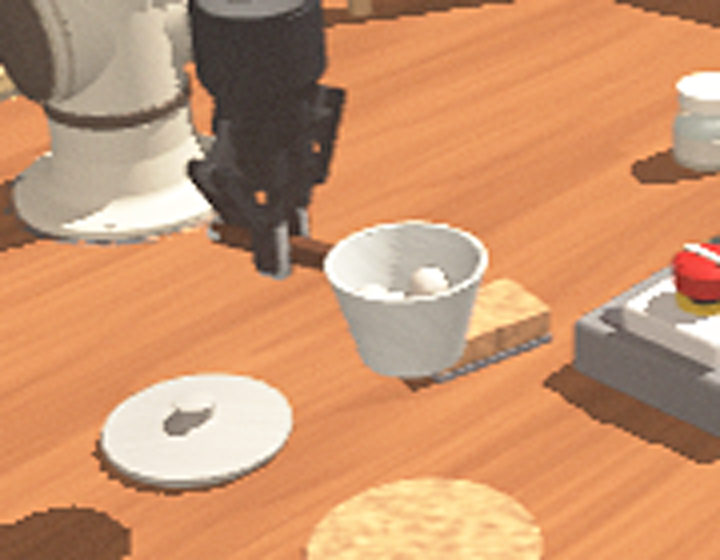

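The crop shows the cup held level with its balls, clear of the mat.

Request:
send_rows(
  targets=[0, 0.2, 0, 0, 0, 0, 0, 0.4, 0, 0, 0, -0.1, 0, 0.6, 0, 0, 0, -0.1, 0, 0.8, 0, 0, 0, -0.13, 0, 0.8, 0, 0, 0, -0.13, 0, 0.8, 0, 0, 0, -0.13, 0, 0.8, 0, 0, 0, -0.13, 0, 0.8, 0, 0, 0, -0.13, 0, 0.8, 0, 0, 0, -0.13, 0, 0.8, 0, 0, 0, -0.13, 0, 0.8, 0, 0, 0, -0.13, 0, 0.8, 0, 0, 0, -0.13, 0, 0.8, 0, 0, 0, -0.13, 0, 0.8, 0, 0, 0, -0.13, 0, 0.8, 0, 0, 0, -0.13, 0, 0.8, 0, 0, 0, -0.13, 0, 0.8, 0, 0, 0, -0.13, 0, 0.8, 0, 0, 0, -0.13, 0, 0.8, 0, 0, 0, -0.13, 0, 0.8, 0, 0, 0, -0.13],
)

```text
time_s: 10.03
tool_pos: [484.1, 243.9, 182.2]
eef_rot: [1.0, -0.004, -0.001, 0.001]
ft_force: [-0.0, 0.8, -2.0]
finger_gap: 0.149
finger_force: 58.8
```

Request:
send_rows(
  targets=[0, 0.6, 0, 0, 0, 0, 0, 0.4, 0, 0, 0, 0, 0, 0.3, 0, 0, 0, 0, 0, 0.1, 0, 0, 0, 0, 0, 0, 0, 0, 0, 0, 0, 0, 0, 0, 0, 0],
)

```text
time_s: 10.53
tool_pos: [485.1, 284.1, 183.8]
eef_rot: [1.0, -0.004, -0.0, 0.0]
ft_force: [0.6, -0.6, -1.8]
finger_gap: 0.152
finger_force: 58.8
```

```bash
python3 - <<'E'
from h import *
log()
from kin import *
p=fit().x;print(p.round(1))
# pour plan: row waypoints from here, rolling about +x through grip
s=read_state();r0=R.from_quat(s["eef_rot"]);t0=s["tool_pos"]
ax0=t0-16*r0.apply([0,0,1]);print("axis",ax0)
prev=t0
for th in range(0,106,15):
    r=R.from_rotvec([np.radians(th),0,0])*r0
    t=ax0+16*r.apply([0,0,1]);print(th,t.round(1),(t-t0).round(1),((t-prev)/30).round(2));prev=t
E
```

```text
10.5333 [[0.8179, 0.3183, -0.2183, -0.0001, -1.035, 0.7443], [485.1497, 284.0911, 183.7567], [1.0, -0.0043, -0.0003, 0.0003]] [ 0.6 -0.6 -1.8] 0.1524661518309938
[5.000e-01 1.574e+02 5.654e+02 4.211e+02 1.599e+02 2.953e+02]
axis [485.1602638  284.10055179 199.75670677]
0 [485.1 284.1 183.8] [0. 0. 0.] [0. 0. 0.]
15 [485.1 288.2 184.3] [0.  4.1 0.5] [0.   0.14 0.02]
30 [485.1 292.1 185.9] [0.  8.  2.1] [0.   0.13 0.05]
45 [485.1 295.4 188.4] [ 0.  11.3  4.7] [0.   0.11 0.08]
60 [485.1 298.  191.7] [ 0.  13.9  8. ] [0.   0.08 0.11]
75 [485.1 299.6 195.6] [ 0.  15.5 11.8] [0.   0.05 0.13]
90 [485.1 300.1 199.7] [ 0. 16. 16.] [0.   0.02 0.14]
105 [485.1 299.6 203.9] [ 0.  15.5 20.1] [ 0.   -0.02  0.14]
```

Request:
send_rows(
  targets=[0, 0.06, -0.04, 0.8, 0, 0, 0, 0.06, -0.03, 1, 0, 0, 0, 0.06, -0.03, 1, 0, 0, 0, 0.06, -0.04, 1, 0, 0, 0, 0.06, -0.03, 1, 0, 0, 0, 0.06, -0.04, 1, 0, 0, 0, 0.02, 0, 0.5, 0, 0, 0, 0.02, 0, 0.5, 0, 0, 0, 0.02, 0, 0.5, 0, 0, 0, 0.02, 0, 0.5, 0, 0, 0, 0.02, 0, 0.5, 0, 0, 0, 0.02, 0, 0.5, 0, 0, 0, 0.01, 0, 0.5, 0, 0, 0, 0.01, 0, 0.5, 0, 0, 0, 0.01, 0, 0.5, 0, 0, 0, 0.01, 0, 0.5, 0, 0, 0, 0.01, 0, 0.5, 0, 0, 0, 0.01, 0, 0.5, 0, 0],
)

```text
time_s: 12.03
tool_pos: [485.9, 299.5, 177.5]
eef_rot: [0.76, -0.003, -0.001, -0.65]
ft_force: [-0.4, 0.1, -2.8]
finger_gap: 0.154
finger_force: 59.1
```

```bash
python3 - <<'E'
from h import *
log()
from kin import *
s=read_state();p=fit().x;r=R.from_quat(s["eef_rot"]);z=r.apply([0,0,1])
print(p.round(1),"toolz",z.round(3),"axis",(s["tool_pos"]-16*z).round(1),[x.round() for x in pts(s["joint_positions"],p,1)],(fk(s["joint_positions"],p,1)[0]-s["tool_pos"]).round(1),(fk(s["joint_positions"],p,-1)[0]-s["tool_pos"]).round(1))
im=cams.grab_frame("scene")
cv2.imwrite("pics/crop5.png",cv2.resize(im[90:310,220:500],None,fx=2.7,fy=2.7,interpolation=cv2.INTER_CUBIC))
E
```

```text
12.0333 [[0.0374, 0.5692, -0.2283, -1.4904, -1.4327, 2.3531], [485.9056, 299.4516, 177.4889], [0.7596, -0.0034, -0.0014, -0.6504]] [-0.4  0.1 -2.8] 0.15393339720908514
[ 343.6  271.2 -162.1  277.2  162.2 -218.3] toolz [ 0.002  0.988 -0.154] axis [485.9 283.6 180. ] [array([450.,  17., -64.]), array([566.,   8.,  49.])] [ 63.1 -76.3 -94.6] [-152.  -515.7 -320.5]
```

View pics/crop5.png

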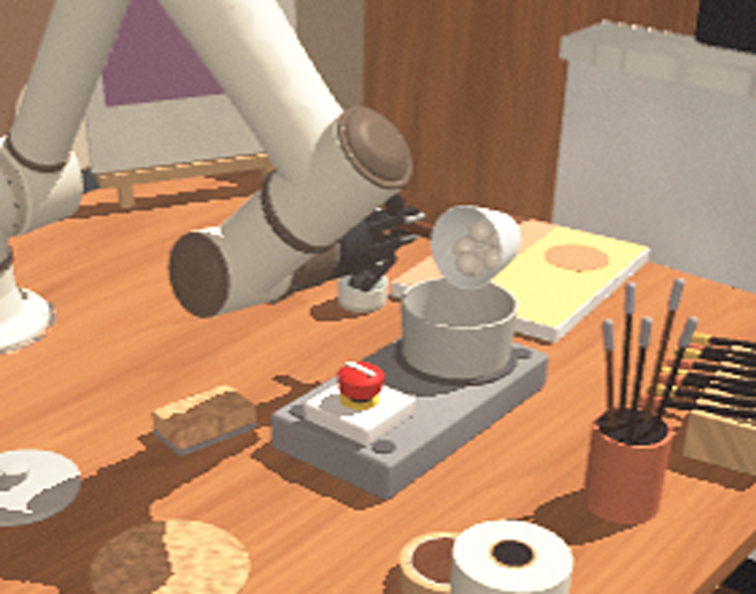

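The crop shows the cup tilted about 80° above the pot with the balls still inside, and the wrist well above the pod. I'll tilt on slowly.

Request:
send_rows(
  targets=[0, 0, 0.02, 0.3, 0, 0, 0, 0, 0.02, 0.3, 0, 0, 0, 0, 0.02, 0.3, 0, 0, 0, 0, 0.02, 0.3, 0, 0, 0, 0, 0.02, 0.3, 0, 0, 0, 0, 0.02, 0.3, 0, 0, 0, 0, 0.02, 0.3, 0, 0, 0, 0, 0.02, 0.3, 0, 0, 0, 0, 0.02, 0.3, 0, 0, 0, 0, 0.02, 0.3, 0, 0, 0, 0, 0, 0, 0, 0, 0, 0, 0, 0, 0, 0, 0, 0, 0, 0, 0, 0, 0, 0, 0, 0, 0, 0],
)

```text
time_s: 13.25
tool_pos: [485.4, 300.9, 184.3]
eef_rot: [-0.631, 0.002, 0.003, 0.775]
ft_force: [-0.7, 0.2, -0.0]
finger_gap: 0.151
finger_force: 59.2
```

```bash
sed -i 's/s4=1/s4=-1/g' kin.py; python3 - <<'E'
from h import *
log()
from kin import *
s=read_state();f=fit();p=f.x;z=R.from_quat(s["eef_rot"]).apply([0,0,1])
print(p.round(1),np.abs(f.fun).max().round(1),"toolz",z.round(3),"axis",(s["tool_pos"]-16*z).round(1),[x.round() for x in pts(s["joint_positions"],p,-1)])
im=cams.grab_frame("scene");t=cams.grab_frame("top")
a=cv2.resize(im[130:270,340:500],None,fx=2.5,fy=2.5,interpolation=cv2.INTER_CUBIC)
b=cv2.resize(t[190:330,140:300],None,fx=2.5,fy=2.5,interpolation=cv2.INTER_CUBIC)
cv2.imwrite("pics/crop6.png",np.hstack([a,b]))
E
```

```text
13.25 [[-0.0131, 0.772, -0.2341, -1.6696, -1.75, 2.5605], [485.4462, 300.9297, 184.2548], [-0.6314, 0.0017, 0.0026, 0.7754]] [-0.7  0.2 -0. ] 0.15075304039628204
[ -0.  160.6 564.9 421.8 159.8 297.7] 0.4 toolz [-0.001  0.979  0.203] axis [485.5 285.3 181. ] [array([620.,  -8., 209.]), array([486.,   9., 124.])]
```

View pics/crop6.png

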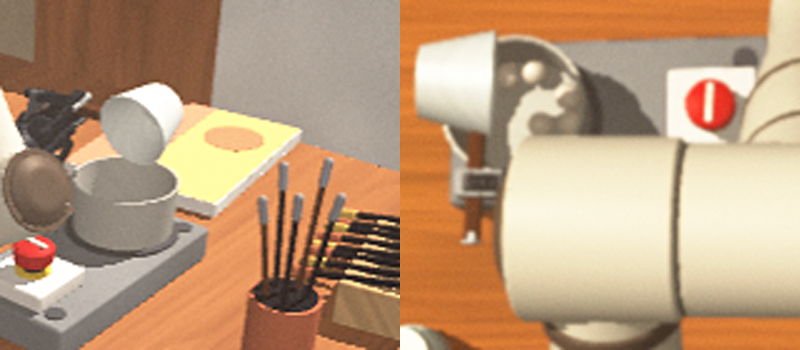

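The crop shows the cup tipped past horizontal and empty, with white balls lying in the pot at right-hand crop (520-575,70-125). None are outside. I'll roll back and return.

Request:
send_rows(
  targets=[0, -0.01, 0.1, -0.7, 0, 0, 0, -0.01, 0.1, -1, 0, 0, 0, -0.01, 0.1, -1, 0, 0, 0, -0.01, 0.1, -1, 0, 0, 0, -0.01, 0.1, -1, 0, 0, 0, -0.01, 0.1, -1, 0, 0, 0, -0.05, -0.03, -1, 0, 0, 0, -0.05, -0.03, -1, 0, 0, 0, -0.05, -0.03, -1, 0, 0, 0, -0.05, -0.03, -1, 0, 0, 0, -0.05, -0.03, -1, 0, 0, 0, -0.05, -0.03, -1, 0, 0, 0, -0.05, -0.03, -1, 0, 0, 0, -0.05, -0.03, -1, 0, 0, 0, -0.05, -0.03, -1, 0, 0, 0, 0, 0, -0.1, 0, 0, 0, 0, 0, 0, 0, 0],
)

```text
time_s: 14.77
tool_pos: [484.0, 286.8, 192.8]
eef_rot: [1.0, -0.003, -0.001, 0.0]
ft_force: [-0.7, -0.4, -2.1]
finger_gap: 0.146
finger_force: 59.0
```

```bash
python3 - <<'E'
from h import *
from kin import *
log();s=read_state();r=R.from_quat(s["eef_rot"])
tgt=R.from_quat([0.9901,0.14,0,0]);print("rot needed /0.12:",((tgt*r.inv()).as_rotvec()/.12).round(2),"toolz",r.apply([0,0,1]).round(3))
im=cams.grab_frame("top");cv2.imwrite("pics/crop7.png",cv2.resize(im[190:290,140:300],None,fx=5,fy=5,interpolation=cv2.INTER_CUBIC))
E
```

```text
14.7667 [[0.8222, 0.3112, -0.2036, -0.0016, -1.0576, 0.7439], [483.9604, 286.7605, 192.7818], [1.0, -0.0027, -0.001, 0.0001]] [-0.7 -0.4 -2.1] 0.1455565850732033
rot needed /0.12: [ 0.   -0.02  2.39] toolz [-0.002 -0.    -1.   ]
```

Request:
send_rows(
  targets=[0, -0.3, 0, 0, 0, 0, 0, -0.6, 0, 0, 0, 0.12, 0, -0.9, 0, 0, 0, 0.13, 0, -0.9, 0, 0, 0, 0.13, 0, -0.9, 0, 0, 0, 0.13, 0, -0.9, 0, 0, 0, 0.13, 0, -0.9, 0, 0, 0, 0.13, 0, -0.9, 0, 0, 0, 0.13, 0, -0.9, 0, 0, 0, 0.13, 0, -0.9, 0, 0, 0, 0.13, 0, -0.9, 0, 0, 0, 0.13, 0, -0.9, 0, 0, 0, 0.13, 0, -0.9, 0, 0, 0, 0.13, 0, -0.9, 0, 0, 0, 0.13, 0, -0.9, 0, 0, 0, 0.13, 0, -0.9, 0, 0, 0, 0.13, 0, -0.9, 0, 0, 0, 0.13, 0, -0.9, 0, 0, 0, 0.13, 0, -0.6, 0, 0, 0, 0.13, 0, -0.4, 0, 0, 0, 0.06],
)

```text
time_s: 16.48
tool_pos: [483.6, -206.4, 193.9]
eef_rot: [0.991, 0.137, 0.001, -0.0]
ft_force: [0.3, 0.6, -1.8]
finger_gap: 0.152
finger_force: 59.0
```

```bash
python3 - <<'E'
from h import *
from kin import *
log();s=read_state();r=R.from_quat(s["eef_rot"])
tgt=R.from_quat([0.9901,0.14,0,0]);print("rot needed /0.12:",((tgt*r.inv()).as_rotvec()/.12).round(2))
im=cams.grab_frame("top");sc=cams.grab_frame("scene")
u,v=proj("scene",[565,-180,200]).astype(int)
a=cv2.resize(im[195:275,145:235],(450,400),interpolation=cv2.INTER_CUBIC)
b=cv2.resize(sc[v-40:v+40,u-35:u+35],(350,400),interpolation=cv2.INTER_CUBIC)
cv2.imwrite("pics/crop8.png",np.hstack([a,b]))
print([(round(x["conf"],2),x["xy"]) for x in models.masks_of("top","stone0")],[(round(x["conf"],2),x["xy"]) for x in models.masks_of("scene","stone0")])
E
```

```text
16.4833 [[-0.0952, 0.2482, -0.2905, -0.0012, -1.0311, 1.9413], [483.6093, -206.4013, 193.9287], [0.9906, 0.1369, 0.0006, -0.0004]] [ 0.3  0.6 -1.8] 0.15209210383334
rot needed /0.12: [-0.01  0.01  0.05]
[(0.57, [199.9, 247.3]), (0.53, [204.5, 229.1]), (0.52, [194.4, 217.8]), (0.48, [184.2, 218.9]), (0.41, [197.8, 239.3]), (0.4, [206.5, 237.2])] []
```

View pics/crop8.png

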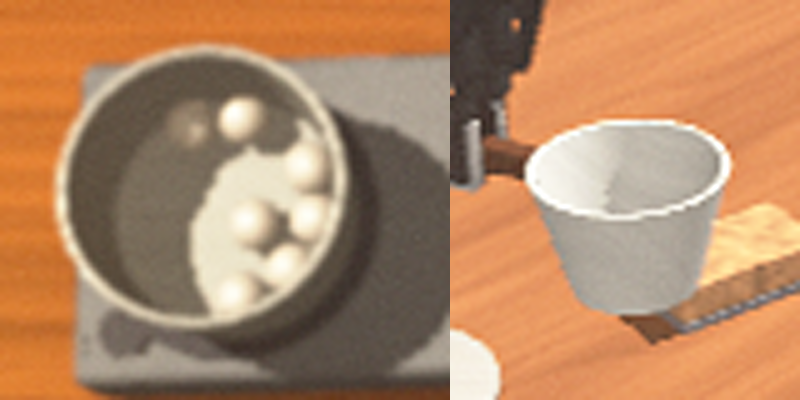

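The left crop shows all seven balls in the pot: (190,122), (238,117), (307,165), (255,222), (310,217), (287,263) and (240,293). The right crop shows the empty cup. Now I'll set it down.

Request:
send_rows(
  targets=[0.09, 0.07, -0.4, 0, 0, 0, 0.09, 0.08, -0.8, 0, 0, 0, 0, 0, -0.9, 0, 0, 0, 0, 0, -0.9, 0, 0, 0, 0, 0, -0.8, 0, 0, 0, 0, 0, -0.6, 0, 0, 0, 0, 0, -0.35, 0, 0, 0, 0, 0, -0.2, 0, 0, 0, 0, 0, -0.1, 0, 0, 0, 0, 0, -0.06, 0, 0, 0, 0, 0, 0, 0, 0, 0, 0, 0, 0, 0, 0, 0],
)

```text
time_s: 17.68
tool_pos: [491.3, -198.7, 41.1]
eef_rot: [0.99, 0.139, 0.001, 0.0]
ft_force: [0.3, 0.7, -1.0]
finger_gap: 0.15
finger_force: 59.1
```

Request:
send_rows(
  targets=[0, 0, -0.03, 0, 0, 0, 0, 0, -0.01, 0, 0, 0, 0, 0, 0, 0, 0, 0],
)

```text
time_s: 17.93
tool_pos: [491.1, -198.9, 40.0]
eef_rot: [0.99, 0.139, 0.001, 0.0]
ft_force: [-2.8, -0.0, 4.4]
finger_gap: 0.15
finger_force: 59.8
```

Request:
send_rows(
  targets=[0, 0, 0, 0, 0, 0, 0, 0, 0, 0, 0, 0, 0, 0, 0, 0, 0, 0, 0, 0, 0, 0, 0, 0, 0, 0, 0, 0, 0, 0, 0, 0, 0, 0, 0, 0, 0, 0, 0, 0, 0, 0, 0, 0, 0, 0, 0, 0],
  grip=-1,
)

```text
time_s: 18.6
tool_pos: [490.7, -198.7, 39.0]
eef_rot: [0.99, 0.139, -0.0, -0.0]
ft_force: [-0.7, 0.4, 1.7]
finger_gap: 1.001
finger_force: 0.0
```

Request:
send_rows(
  targets=[0, 0, 0.3, 0, 0, 0, 0, 0, 0.6, 0, 0, 0, 0, 0, 0.9, 0, 0, 0, 0, 0, 0.9, 0, 0, 0, 0, 0, 0.9, 0, 0, 0, 0, 0, 0.9, 0, 0, 0, 0, 0, 0.5, 0, 0, 0, 0.2, 0.9, 0, 0, 0, -0.5, 0.3, 1, 0, 0, 0, -0.8, 0.3, 1, 0, 0, 0, -0.8, 0.3, 1, 0, 0, 0, -0.8, 0.3, 1, 0, 0, 0, 0, 0.3, 1, 0, 0, 0, 0, 0.3, 1, 0, 0, 0, 0, 0.3, 1, 0, 0, 0, 0, 0.3, 0.8, 0, 0, 0, 0],
)

```text
time_s: 19.93
tool_pos: [568.9, 64.3, 189.9]
eef_rot: [0.999, -0.034, 0.0, -0.0]
ft_force: [-0.2, -0.8, 0.3]
finger_gap: 1.0
finger_force: 0.0
```

```bash
python3 - <<'E'
from h import *
log()
for q,z in(("mat",6),("stop_top",97),("cup",68)):
  for r in models.masks_of("top",q)[:2]:
    c=max(cv2.findContours(r["mask"].astype(np.uint8),cv2.RETR_EXTERNAL,cv2.CHAIN_APPROX_NONE)[0],key=len)[:,0]
    P=np.array([at("top",x,z)[:2] for x in c],np.float32)
    if q=="cup": P=P[P[:,0]>525]
    print(q,r["conf"],r["xy"],cv2.minAreaRect(P) if len(P)>4 else None)
im=cams.grab_frame("top");cv2.imwrite("pics/x9.png",im)
E
```

```text
19.9333 [[0.3954, 0.3287, -0.1861, 0.0, -1.0551, 1.1073], [568.8953, 64.2943, 189.9153], [0.9994, -0.034, 0.0004, -0.0002]] [-0.2 -0.8  0.3] 1.000094308695925
mat 0.56 [364.6, 256.4] ((523.3668212890625, -161.77638244628906), (81.08988952636719, 45.74370574951172), 81.36445617675781)
mat 0.16 [146.0, 335.9] ((344.3095397949219, 388.67333984375), (77.47677612304688, 61.50529861450195), 89.76406860351562)
stop_top 0.76 [261.8, 232.2] ((573.563720703125, 95.87706756591797), (45.3587760925293, 41.700740814208984), 0.5734477043151855)
cup 0.68 [483.1, 346.5] None
cup 0.67 [407.4, 277.2] None
```

Request:
send_rows(
  targets=[0.1, 0.7, 0, 0, 0, 0, 0, 0.3, -0.4, 0, 0, 0, 0, 0, -0.8, 0, 0, 0, 0, 0, 0, 0, 0, 0, 0, 0, 0, 0, 0, 0],
)

```text
time_s: 20.55
tool_pos: [570.7, 90.8, 152.5]
eef_rot: [0.999, -0.035, -0.001, 0.001]
ft_force: [-0.1, -0.1, 0.2]
finger_gap: 1.002
finger_force: 0.0
```

```bash
python3 - <<'E'
from h import *
log()
sc=cams.grab_frame("scene")
u,v=proj("scene",[572,94,110]).astype(int);u2,v2=proj("scene",[560,-180,40]).astype(int)
f=lambda u,v:cv2.resize(sc[v-55:v+45,u-50:u+50],(400,400),interpolation=cv2.INTER_CUBIC)
cv2.imwrite("pics/crop9.png",np.hstack([f(u,v),f(u2,v2)]))
E
```

```text
20.55 [[0.4381, 0.3748, -0.2195, 0.0002, -0.9799, 1.0623], [570.6814, 90.8301, 152.4756], [0.9994, -0.0351, -0.0014, 0.0008]] [-0.1 -0.1  0.2] 1.0018455849422088
```

View pics/crop9.png

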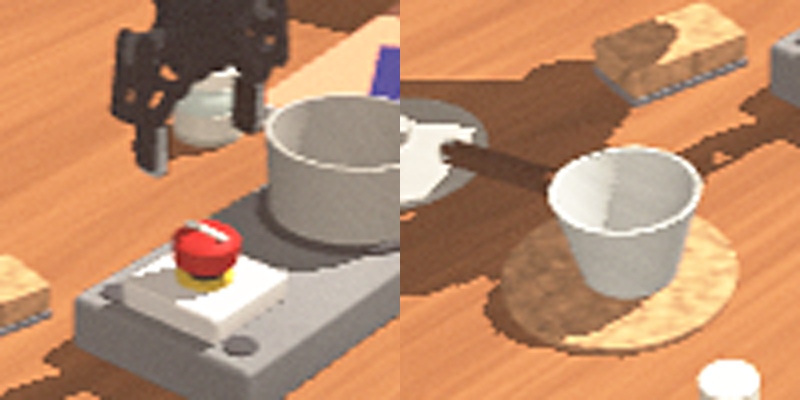

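The crop shows the cup standing upright in the middle of its mat, and the open fingers above the head on either side.

Request:
send_rows(
  targets=[0.04, 0.12, -0.7, 0, 0, 0, 0, 0, -0.8, 0, 0, 0, 0, 0, -0.7, 0, 0, 0, 0, 0, -0.4, 0, 0, 0, 0, 0, -0.15, 0, 0, 0, 0, 0, 0, 0, 0, 0, 0, 0, 0, 0, 0, 0],
)

```text
time_s: 21.18
tool_pos: [574.0, 95.8, 72.0]
eef_rot: [0.999, -0.035, 0.001, -0.0]
ft_force: [0.8, 0.6, 0.6]
finger_gap: 1.0
finger_force: 0.0
```

Request:
send_rows(
  targets=[0, 0, 0, 0, 0, 0, 0, 0, 0, 0, 0, 0, 0, 0, 0, 0, 0, 0, 0, 0, 0, 0, 0, 0, 0, 0, 0, 0, 0, 0, 0, 0, 0, 0, 0, 0, 0, 0, 0, 0, 0, 0],
  grip=1,
)

```text
time_s: 21.77
tool_pos: [573.4, 94.7, 72.3]
eef_rot: [0.999, -0.034, 0.001, 0.001]
ft_force: [-0.6, -4.8, 6.0]
finger_gap: 0.54
finger_force: 60.4
```

Request:
send_rows(
  targets=[0, 0, 0.01, 0, 0, -0.4, 0, 0, 0.01, 0, 0, -0.6, 0, 0, 0.013, 0, 0, -0.6, 0, 0, 0.013, 0, 0, -0.6, 0, 0, 0.013, 0, 0, -0.6, 0, 0, 0.013, 0, 0, -0.6, 0, 0, 0.013, 0, 0, -0.6, 0, 0, 0.013, 0, 0, -0.6, 0, 0, 0.013, 0, 0, -0.6, 0, 0, 0.013, 0, 0, -0.6, 0, 0, 0.013, 0, 0, -0.6, 0, 0, 0.013, 0, 0, -0.6, 0, 0, 0.013, 0, 0, -0.6, 0, 0, 0.013, 0, 0, -0.6, 0, 0, 0.013, 0, 0, -0.6, 0, 0, 0.013, 0, 0, -0.6],
)

```text
time_s: 23.1
tool_pos: [574.4, 95.9, 78.2]
eef_rot: [0.825, -0.565, 0.001, -0.001]
ft_force: [1.2, -1.8, 2.8]
finger_gap: 0.536
finger_force: 60.8
```

```bash
python3 - <<'E'
from h import *
log();s=read_state();print(s["torque"],2*np.arctan2(s["eef_rot"][1],s["eef_rot"][0]))
E
```

```text
23.1 [[0.4441, 0.4634, -0.2952, 0.0016, -0.8086, -0.0742], [574.3676, 95.9471, 78.2288], [0.8254, -0.5645, 0.0014, -0.0012]] [ 1.2 -1.8  2.8] 0.5359147758061138
[-0.37691758 -0.33238013  0.0714743 ] -1.1997410785471738
```

Request:
send_rows(
  targets=[0, 0, 0, 0, 0, -0.4, 0, 0, 0, 0, 0, -0.2, 0, 0, 0, 0, 0, 0],
)

```text
time_s: 23.35
tool_pos: [574.5, 96.0, 78.2]
eef_rot: [0.806, -0.591, 0.002, -0.001]
ft_force: [0.6, -2.6, 6.0]
finger_gap: 0.542
finger_force: 61.0
```

Request:
send_rows(
  targets=[0, 0, 0, 0, 0, 0, 0, 0, 0, 0, 0, 0, 0, 0, 0, 0, 0, 0, 0, 0, 0, 0, 0, 0, 0, 0, 0, 0, 0, 0, 0, 0, 0, 0, 0, 0, 0, 0, 0, 0, 0, 0],
  grip=-1,
)

```text
time_s: 23.93
tool_pos: [572.8, 95.8, 76.4]
eef_rot: [0.805, -0.593, -0.0, 0.0]
ft_force: [-0.1, -0.2, 0.2]
finger_gap: 1.0
finger_force: 0.0
```

Request:
send_rows(
  targets=[0, 0, 0.3, 0, 0, 0, 0, 0, 0.7, 0, 0, 0, 0, 0, 0.9, 0, 0, 0, 0, 0, 1, 0, 0, 0, 0, 0, 1, 0, 0, 0, 0, 0, 1, 0, 0, 0, 0, 0, 1, 0, 0, 0, -0.7, 0, 0.5, 0, 0, 0, -1, 0, 0, 0, 0, 0, -1, 0, 0, 0, 0, 0, -1, 0, 0, 0, 0, 0, -1, 0, 0, 0, 0, 0, -0.5, 0, 0, 0, 0, 0, 0, 0, 0, 0, 0, 0, 0, 0, 0, 0, 0, 0],
)

```text
time_s: 25.18
tool_pos: [416.7, 95.9, 269.8]
eef_rot: [0.806, -0.592, 0.001, -0.001]
ft_force: [0.5, 0.4, 0.8]
finger_gap: 1.0
finger_force: 0.0
```

```bash
python3 - <<'E'
from h import *
log()
t=cams.grab_frame("top");sc=cams.grab_frame("scene")
def rs(im,p,c,w,h,s):
    u,v=proj(c,p).astype(int);return cv2.resize(im[v-h:v+h,u-w:u+w],s,interpolation=cv2.INTER_CUBIC)
a=np.hstack([rs(t,[572,95,107],"top",25,25,(400,300)),rs(sc,[572,95,105],"scene",40,30,(400,300))])
b=np.hstack([rs(sc,[560,-180,40],"scene",60,45,(400,300)),rs(t,[568,270,90],"top",60,45,(400,300))])
cv2.imwrite("pics/crop10.png",np.vstack([a,b]))
E
```

```text
25.1833 [[0.6095, 0.0083, -0.3757, 0.0003, -1.1841, -0.3069], [416.7162, 95.9256, 269.8248], [0.8056, -0.5924, 0.0006, -0.0012]] [0.5 0.4 0.8] 0.9999678108458163
```

View pics/crop10.png

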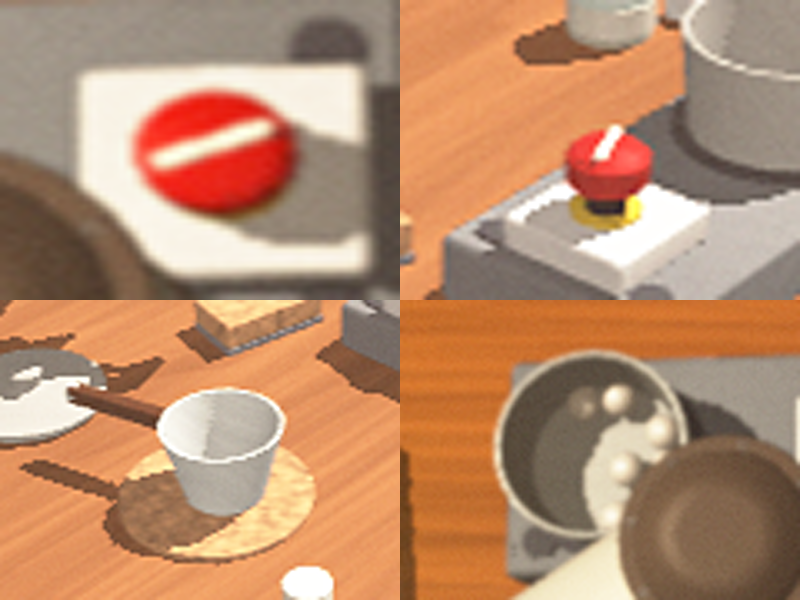

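The crop shows the rib turned about 1.1 rad clockwise and the head raised again. The cup is upright on its mat, the balls are in the pot and the arm is clear.

```bash
python3 -c "
from h import *
print(bot.close_job())"
```

```text
the job is handed in; nothing more can be done
None
```

I pressed the stop button, poured all seven balls into the pot, stood the empty cup back on its mat, turned the mushroom head clockwise to about 1.2 rad by estimate, and handed the job in at about 25 s; the final pictures looked right, but no verdict was returned.

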